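# Lock the baby-monitor camera's sliding leg at its length mark

### The job

On the baby-monitor camera stand, lift the hinged child guard all the way over and bring it gently to rest against its open stop. Then push the sprung sliding leg out, cam lever still open, until its little pointer lines up with the steel length mark, pause there a moment, and with the leg held on the mark squeeze the cam lever fully shut against the leg's grip. Finish still holding the leg there, lever and leg grip pinched between your fingers, with the guard left open and the other things on the nightstand undisturbed.

Things in the scene. Friction and masses are not known exactly. Their poses are not given: they have to be found in the camera images.
- stand: White base of the camera stand, fixed, 160 mm (x -70..+90) by 220 mm (y -95..+125), flat top 22 mm up. Origin on the underside; z up, y = direction in which the leg slides out; yaw up to 0.3 rad. 'x', 'y' below are this frame's. An 8 mm hinge wall, 110 mm wide, 72 mm high, stands along y = -80 mm and carries the guard.
- guard (a joint): Angle of the flat white child guard (116 mm along x, 105 mm, 5 mm thick), 77 mm above the table over the leg's grips. 0 = closed, level; grows as its +y edge swings up and over to -y; 2.0 rad = against its open stop, past upright. Friction hinge (0.13 N m), stays where left; lifting takes about 2 N at the handle. Starts at 0 to 0.15.
- guard_hinge (a point): Middle of the guard's hinge line, which runs along the stand's x, at (0, -74, 77) mm in the stand frame.
- guard_grip (a point): Centre of the guard's handle, a round beech peg 14 mm thick, 28 mm long, lying along x, 131 mm from the hinge line, its centre 26 mm beyond the guard's edge. Pinched from above on its flat ends (along x) it can turn between the fingers as the guard swings. When closed it is 55 mm above the stand's top.
- leg (a joint): How far the leg is out along +y, m: 0 = home, at most 0.080. A spring draws it home with 3 N at 0, 6.5 N at 0.07, even with the lever shut (the lever alone does not hold it): it must be held. The leg is a 30 mm aluminium bar carrying the grey camera (72 mm ball, 252 mm out in +y, top 114 mm above the table).
- leg_plate (a point): Top middle of the -y face of the leg's upright cross plate: 110 mm wide (x), 6 mm thick, 24 to 58 mm above the table. Open fingers set down on its -y side, astride leg grip and lever, push the leg out by this face and can close along it. Middle of the pinch with the lever shut: same x, 12 mm to -y of this point. Stand top there: 22 mm above the table.
- leg_grip (a point): Middle of the outer (-x) face of the leg's fixed grip, an upright block 12 mm (x) by 22 mm (y), 24 to 60 mm above the table, against the cross plate's -y face. 20 mm to -x of the leg's centre line, 12 mm to -y of the plate's face, 42 mm above the table.
- lever_face (a point): On the outer (+x) face of the black cam lever, turned away from the leg grip, 42 mm above the table. The lever is an upright bar 12 mm (x) by 44 mm (y: from 10 mm to +y to 34 mm to -y of this point), 27 to 57 mm above the table. It lies 40 mm from leg_grip when shut, 52 mm when fully open; shut, 20 mm to +x of the leg's centre line.
- cam_lever (a joint): Opening of the cam lever, m: 0 = shut, 0.012 = fully open (slides along the stand's +x). Starts open, 0.0105 to 0.012. Friction about 3 N; it stays where it is left.
- leg_index (a point): Tip of the leg's pointer, a 3 mm wide, 10 mm high strip on the +x end of the cross plate, 68 mm from the leg's centre line, 8 mm above the stand's top. Its centre line is 3 mm to +y of the cross plate's -y face.
- mark: Steel length mark, a fixed upright fin 3 mm thick (y), 14 mm long (x), 16 mm high, on the stand's top at its +x edge (78 mm in the stand frame). Same yaw as the stand. The leg is at its mark when leg_index and this origin have the same y in the stand frame (within 4 mm); this lies 25 to 58 mm out from home.
- teether: Bystander, leave alone: round ring-shaped teething toy, 76 mm across, 14 mm high. Origin under its centre.
- jar: Bystander, leave alone: glass jar with wooden lid, 68 mm across, 85 mm high. Origin under its centre.
- rattle: Bystander, leave alone: beech rattle lying down, 112 mm long, 43 mm head. Origin under its centre.
- cream_tin: Bystander, leave alone: flat aluminium tin, 64 mm across, 22 mm high. Origin under its centre.
- feeding_bottle: Bystander, leave alone: clear feeding bottle, 60 mm across, 150 mm high. Origin under its centre.
- cup: Bystander, leave alone: white mug, 70 mm across, 70 mm high. Origin under its centre.

How it is judged:
On the way, in this order (a step that is already met when the one before it is completed fails the run):
1. the guard rests against its open stop (value of joint guard above 1.88 rad), for 0.2 s.
2. the leg is at its length mark with the cam lever still open (y of leg_index in the frame of mark between -0.004 and 0.004 m and value of joint cam_lever above 0.008 m and value of joint guard above 1.85 rad), for 0.2 s.
At the end, for the whole second after the job is handed in: Pointer within 4 mm of the length mark and at rest, cam lever shut to within 2 mm, the fingers pressing both the leg grip and the lever with more than 4 N, the guard still open (over 1.85 rad) (y of leg_index in the frame of mark between -0.004 and 0.004 m and value of joint cam_lever below 0.002 m and value of joint guard above 1.85 rad and velocity of joint leg between -0.01 and 0.01 m/s and contact force between the fingers and leg_c0 above 4 N and contact force between the fingers and cam_lever above 4 N); the arm keeps its last pose, push and grip.
It fails at once if the guard is swung hard into its open stop (over 1.5 rad/s) (value of joint guard above 1.8 rad and velocity of joint guard above 1.5 rad/s).
It fails at once if the cam lever is closed while the leg is more than 6 mm off its mark (value of joint cam_lever below 0.007 m and (y of leg_index in the frame of mark above 0.006 m or y of leg_index in the frame of mark below -0.006 m)).
It fails at once if a bystander is moved more than 30 mm (distance of any of teether, jar, rattle, cream_tin, feeding_bottle, cup from where it was at the start of the episode above 0.03 m).
It also fails if it takes over 48 s, if anything falls off the work surface, if the arm or the gripper's body presses on something with over 40 N, if the wrist force passes 120 N, or if a joint passes its speed limit or range.

### The arm

A 6-joint arm with a two-finger parallel gripper is mounted at the origin on the work surface. World frame = base frame: x ahead of the robot, y to its left, z up, the work surface at z = 0. Lengths are in m, angles in rad, forces in N, time in s.
With the tool pointing down it reaches from about 0.275 to 0.725 m from the base axis. Payload 15.9 kg.
Tool frame: the origin (TCP) lies at the very end of the fingers, on their centre line; the grasp point (between the pads) lies 19 mm behind it; z points along the fingers, y is the line along which they close (so a half turn about z gives the same grasp; the last joint's range is limited). The gripper opens to 85 mm and grips with 20 to 120 N. Pads are 22 mm wide; open, the fingers measure 114 mm over their backs; the gripper's body (76 mm by 85 mm) begins 54 mm behind the grasp point. The pads swing forward as they close: fully open they stand 13 mm farther back than shut.
Start: joints at [1.11, 0.213, -0.034, 1.323, 0, 1.571], TCP at [0.222, 0.448, 0.231] pointing down, gripper open.
Joint ranges: [-2.98, 2.98], [-0.74, 1.72], [-1.14, 1.35], [-2.1, 2.04], [-1.57, 1.44], [-3.14, 3.14]. Speed limits (rad/s): [1.89, 1.89, 2.39, 2.57, 3.14, 3.14].

### API

Orientations are given as a rotation vector (axis times angle).
In Python, from station import read_state, optics, r gives the robot as it stands. The module is installed in compiled form; this text tells all that it offers.
- The arm moves only by the tool arm_command, never from a script. Its argument "increments" is a list of rows, each a list of 7 numbers: the shift along the tool's x, y, z as a fraction of full scale, then the turn, a rotation vector about the tool's x, y, z as a fraction of full scale, then the opening, from 0 (shut) to 1 (fully open). In form: [[tx, ty, tz, ax, ay, az, gripper], ...]. A call has 1 to 20 rows; each row shifts and turns the commanded pose from where the row before left it, along the tool's axes as they then stand; what a row does not reach is not made up. Full scale, the value 1, is 40 mm for a shift and 360 degrees for a turn. A row lasts 1/8 s, in which the tool goes at most 62.5 mm and 10.7 degrees, less where a joint would pass 70% of its speed; a pose out of reach is approached as far as the arm can. A call with a number of a shift or a turn outside -1 to 1 is refused whole. A call with a gripper value outside its range is refused whole. The fingers move at their own pace and stop on an object; "squeeze" is the grip in N (left out, the last holds). Time passes only in rows, so rows that do not move let the fingers close. It gives the time, the measured TCP pose, the force, the opening and the grip force at its end, in the units of the state.
- read_state(): the state, without advancing time (a new reading comes with each control period).
- optics.read_camera(name): name is "side" or "top"; returns a dict with "image" (384x512x3 uint8, blue, green, red), "z_map" (384x512 float32, m along the optical axis (not along the pixel's ray), 0 where there is no reading), "fx", "fy", "cx", "cy" (pixels), "camera_from_world" (4x4, takes a point from world to camera coordinates). Camera axes: x right, y up, looking along -z (the intrinsics and any distortion apply to the point x, -y, -z); pixel columns grow to the right and rows downward; lengths in m; the calibration is good to about 2 mm. A picture is of the moment at which its call begins.
- r.finish_job(): hands the job in; it is judged then, once.
Trained networks look in the newest picture that a camera, given by its name, has taken for a name from the list of things; names that differ only in an ending like _2 or _b are one class to them, and where a whole thing is asked for, a point or a joint stands for the part that bears it (a point fixed in the world has none). Each returns a list of dicts, best first, with "score" (0 to 1); they miss things now and then, are a little off and sometimes report something else, mostly with a low value. They report only what shows in the picture. A call takes as long as a camera call.
- optics.look_for(thing, camera): "location" ([x, y, z] in m, in world coordinates, good to about 4 mm: the middle of the surface that is visible of it).
- optics.regions_of(thing, camera): "mask" (384x512 bool, what is visible of it).
The state is a dict: "clock": time; "qpos": joint angles; "qd": joint speeds; "joint_torque": joint torques, N m; "eef_pos": TCP position; "eef_rot": TCP orientation; "ft_force": force on the tool from outside, world axes, zero at the start; "wrist_torque": the same for the moment, N m; "width": finger opening in m; "finger_force": force on a finger pad.
Only numpy, scipy, OpenCV 4.12 (cv2) and the standard library are available. Lean on these libraries where they do the work, as an engineer would, in place of code of your own. Each camera call takes 0.05 s, during which the arm holds its last target. There are 200 camera calls.

## Working session

There is one attempt and no reset: what is moved stays moved. The work goes in short steps, Python scripts to look and compute and a tool call to move; the robot and the scene stay as the last step left them, time stands still between calls to the robot, and variables do not carry over. Pictures are saved under pics/ and viewed, at most 10 in all, crops included, and the job is handed in when it is done.

Besides the shell and the picture viewer there is one more tool, called after "Request:" as name(argument=value, ...), one argument or row to a line, values as JSON. arm_command: Moves the arm, as the interface text tells. Its arguments: {"type":"object","properties":{"increments":{"type":"array","items":{"type":"array","items":{"type":"number","minimum":-1,"maximum":1}}},"squeeze":{"type":"number"}},"required":["increments"]}

```bash
mkdir -p pics; cat > h.py <<'E'
import numpy as np, cv2
from station import read_state, optics, r
from scipy.spatial.transform import Rotation as R
def cloud(c):
    z=c["z_map"]; v,u=np.mgrid[0:384,0:512]
    p=np.stack([(u-c["cx"])/c["fx"]*z,-(v-c["cy"])/c["fy"]*z,-z,np.ones_like(z)],-1)
    w=p@np.linalg.inv(c["camera_from_world"]).T
    w=w[...,:3]; w[z<=0]=np.nan; return w
E
python3 - <<'E'
from h import *
s=read_state(); print({k:np.round(v,3) for k,v in s.items()})
ims=[]
for n in("side","top"):
    c=optics.read_camera(n); cv2.imwrite(f"pics/{n}0.png",c["image"]); print(n,np.round(np.linalg.inv(c["camera_from_world"]),3),c["fx"],[k for k in c])
    for t in "stand guard guard_hinge guard_grip leg leg_plate leg_grip lever_face leg_index mark teether jar rattle cream_tin feeding_bottle cup".split():
        print(n,t,[(np.round(d["location"],3),round(d["score"],2)) for d in optics.look_for(t,n)[:2]])
E
```

```text
{'clock': np.float64(0.0), 'qpos': array([ 1.11 ,  0.213, -0.035,  1.323,  0.   ,  1.571]), 'qd': array([ 0.001,  0.   ,  0.   ,  0.   ,  0.   , -0.   ]), 'joint_torque': array([-1.0000e-03, -6.8616e+01,  4.8712e+01,  1.7000e-02, -0.0000e+00,
        0.0000e+00]), 'eef_pos': array([0.222, 0.448, 0.231]), 'eef_rot': array([-7.170e-01, -3.058e+00,  2.000e-03]), 'ft_force': array([-0.102,  0.032, -0.567]), 'wrist_torque': array([ 0.03 , -0.04 ,  0.008]), 'finger_force': np.float64(0.0), 'width': np.float64(0.085)}
side [[ 0.951  0.19  -0.244  0.309]
 [-0.309  0.567 -0.764 -0.86 ]
 [-0.006  0.802  0.598  0.795]
 [ 0.     0.     0.     1.   ]] 418.9040779775624 ['image', 'z_map', 'fx', 'fy', 'cx', 'cy', 'camera_from_world']
side stand [(array([ 0.571, -0.031,  0.041]), 0.95)]
side guard [(array([ 0.604, -0.033,  0.078]), 0.91)]
side guard_hinge [(array([ 0.599, -0.037,  0.078]), 0.76), (array([0.552, 0.211, 0.032]), 0.44)]
side guard_grip [(array([ 0.603, -0.036,  0.082]), 0.6), (array([ 0.534, -0.416,  0.089]), 0.55)]
side leg [(array([0.553, 0.211, 0.032]), 0.65), (array([ 0.604, -0.038
[... 1095 characters left out ...]
-0.028,  0.084]), 0.82), (array([ 0.691, -0.396,  0.03 ]), 0.46)]
top leg [(array([0.564, 0.204, 0.034]), 0.95)]
top leg_plate []
top leg_grip [(array([ 0.605, -0.024,  0.079]), 0.57), (array([0.563, 0.206, 0.032]), 0.56)]
top lever_face []
top leg_index [(array([0.567, 0.205, 0.033]), 0.88)]
top mark [(array([ 0.603, -0.027,  0.08 ]), 0.47)]
top teether [(array([ 0.797, -0.06 ,  0.016]), 0.78), (array([ 0.541, -0.38 ,  0.101]), 0.15)]
top jar [(array([0.73 , 0.131, 0.089]), 0.82)]
top rattle [(array([0.599, 0.476, 0.032]), 0.84)]
top cream_tin [(array([0.426, 0.142, 0.023]), 0.56)]
top feeding_bottle [(array([ 0.541, -0.381,  0.103]), 0.89)]
top cup [(array([ 0.69 , -0.392,  0.03 ]), 0.94)]
```

View pics/top0.png

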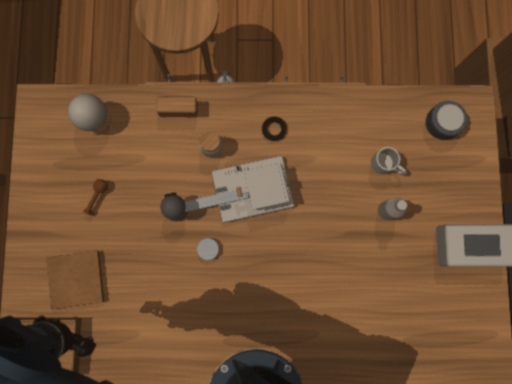

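View pics/side0.png

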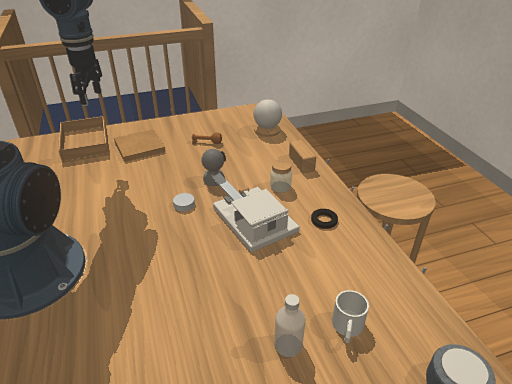

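The top view shows the stand at about cols 212-293 and rows 155-222, with the leg going left to the camera ball at (173,207) and a small yaw. The guard is white and closed, and its peg is at about (239,192). Next I'll fit the stand pose from depth.

```bash
python3 - <<'E'
from h import *
for n in("top","side"):
    c=optics.read_camera(n); w=cloud(c)
    for lo,hi,name in((.016,.028,"standtop"),(.07,.10,"guard")):
        m=(w[...,2]>lo)&(w[...,2]<hi)&(w[...,0]>.46)&(w[...,0]<.72)&(w[...,1]>-.16)&(w[...,1]<.14)
        k,l,st,_=cv2.connectedComponentsWithStats(m.astype(np.uint8))
        i=1+np.argmax(st[1:,4]); p=w[l==i]; rc=cv2.minAreaRect(p[:,:2].astype(np.float32)*1000)
        print(n,name,len(p),rc,np.round(np.median(p,0),4))
        if name=="guard":
            A=np.c_[p[:,:2],np.ones(len(p))]; print(np.round(np.linalg.lstsq(A,p[:,2],rcond=None)[0],4), np.round(cv2.boxPoints(rc),0).tolist())
    # ball
    m=(w[...,2]>.05)&(w[...,2]<.13)&(abs(w[...,0]-.55)<.08)&(abs(w[...,1]-.22)<.07)
    p=w[m]; A=np.c_[2*p,np.ones(len(p))]; s=np.linalg.lstsq(A,(p**2).sum(1),rcond=None)[0]; print("ball",len(p),s, np.sqrt(s[3]+s[:3]@s[:3]))
    x0,y0,x1,y1=((150,130,310,240) if n=="top" else (190,130,320,260))
    cv2.imwrite(f"pics/{n}1.png",cv2.resize(c["image"][y0:y1,x0:x1],None,fx=4.5,fy=4.5,interpolation=cv2.INTER_CUBIC))
E
```

```text
top standtop 884 ((654.2379760742188, 18.57208251953125), (76.82941436767578, 220.61248779296875), 13.464431762695312) [0.6555 0.0606 0.0231]
top guard 1645 ((609.3192749023438, -19.021591186523438), (116.52245330810547, 151.24374389648438), 12.598657608032227) [ 0.6092 -0.0302  0.0837]
[-0.0171  0.0564  0.0956] [[536.0, 42.0], [569.0, -106.0], [683.0, -80.0], [650.0, 67.0]]
ball 518 [ 0.55143659  0.23808248  0.08070619 -0.36603939] 0.03520909320431714
side standtop 1034 ((607.86865234375, 8.982566833496094), (159.24778747558594, 224.92710876464844), 12.754021644592285) [ 0.5604 -0.0434  0.0207]
side guard 1343 ((605.8734741210938, -21.27325439453125), (118.14691162109375, 150.31993103027344), 12.40487289428711) [ 0.6042 -0.036   0.0806]
[-0.0141  0.0596  0.0909] [[532.0, 39.0], [564.0, -107.0], [680.0, -82.0], [647.0, 65.0]]
ball 421 [ 0.54741442  0.23942705  0.07707026 -0.36163851] 0.03590506542842405
```

View pics/top1.png

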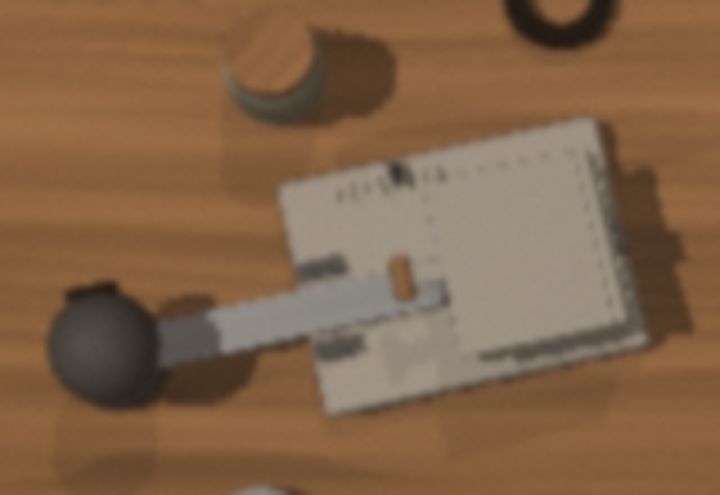

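The zoomed view shows the peg at about (400,278) and the dark mark fin at about (400,172), near the stand's +x edge. The leg is at home. Both cameras put the stand origin at about (605,-8) mm with a yaw of 12.7°. I'll rotate the tool and start the transit, measuring the peg and mark in parallel.

```bash
cat >> h.py <<'E'
YAW=np.radians(12.7); O={"top":np.array([607,-7.8,2])/1000,"side":np.array([603.2,-8,-.5])/1000}; OM=np.array([.605,-.008,0.])
RS=R.from_euler("z",YAW).as_matrix()
def st(p,o=OM): return (np.asarray(p)-o)@RS   # world -> stand
def tool(): 
    s=read_state(); m=R.from_rotvec(s["eef_rot"]).as_matrix()
    print("t",round(s["clock"],2),"stand tcp mm",np.round(st(s["eef_pos"])*1000,1),"yaw",round(np.degrees(np.arctan2(m[1,1],m[0,1])),2),"zax",np.round(m[:,2],3),"F",np.round(s["ft_force"]@RS,1),"w",round(s["width"],4),"ff",round(s["finger_force"],1),"q",np.round(s["qpos"],2))
E
python3 - <<'E'
from h import *
for n in("top","side"):
    c=optics.read_camera(n); w=cloud(c); q=st(w,O[n])*1000
    m=(q[...,2]>60)&(q[...,2]<115)&(abs(q[...,0])<25)&(q[...,1]>42)&(q[...,1]<75); p=q[m]; print(n,"peg",len(p),p.min(0).round(1),p.max(0).round(1),np.median(p,0).round(1))
    m=(q[...,2]>27)&(q[...,2]<60)&(q[...,0]>60)&(q[...,0]<95)&(abs(q[...,1])<120); p=q[m]; print(n,"mark",len(p),p.round(0)[:30].tolist())
    b=c["image"].sum(2); m=(abs(q[...,0]-78)<8)&(abs(q[...,1])<110)&(q[...,2]>10)&(b<200); print("dark",q[m].round(0).tolist()[:30])
tool()
E
```

```text
top peg 63 [-14.9  42.1  81.3] [14.  64.2 96.5] [-1.5 55.5 87.5]
top mark 32 [[87.0, -51.0, 27.0], [84.0, -38.0, 29.0], [83.0, -44.0, 27.0], [75.0, -61.0, 31.0], [69.0, -90.0, 27.0], [86.0, -1.0, 28.0], [78.0, -34.0, 28.0], [70.0, -57.0, 28.0], [68.0, -68.0, 28.0], [77.0, -12.0, 27.0], [67.0, -53.0, 30.0], [85.0, 45.0, 36.0], [85.0, 39.0, 28.0], [82.0, 45.0, 35.0], [69.0, -19.0, 29.0], [78.0, 46.0, 39.0], [78.0, 50.0, 30.0], [76.0, 47.0, 37.0], [69.0, 9.0, 30.0], [85.0, 94.0, 27.0], [80.0, 71.0, 27.0], [75.0, 50.0, 28.0], [73.0, 47.0, 33.0], [72.0, 45.0, 39.0], [82.0, 95.0, 27.0], [70.0, 45.0, 32.0], [82.0, 110.0, 28.0], [81.0, 104.0, 29.0], [76.0, 84.0, 27.0], [72.0, 63.0, 28.0]]
dark [[78.0, 46.0, 39.0], [81.0, 43.0, 23.0], [76.0, 47.0, 37.0], [78.0, 43.0, 21.0], [72.0, 45.0, 39.0]]
side peg 49 [-16.4  42.5  78.2] [11.4 62.8 91.2] [-2.8 53.  87.6]
side mark 0 []
dark []
t 1.9 stand tcp mm [-273.1  528.8  231.3] yaw 63.6 zax [-0. -0. -1.] F [-0.7 -0.  -0.8] w 0.0854 ff 0.0 q [ 1.11  0.21 -0.03  1.32 -0.    1.57]
```

Request:
arm_command(
  increments=[
    [0,0,0,0,0,0.0283,1],
    [0,0,0,0,0,0.0283,1],
    [0,0,0,0,0,0.0283,1],
    [0,0,0,0,0,0.0283,1],
    [0,0,0,0,0,0.0285,1],
  ],
)

```text
clock: 2.52
eef_pos: [0.2223, 0.4478, 0.2313]
eef_rot: [-1.972, -2.446, 0.0]
ft_force: [-0.5, -0.9, -0.3]
width: 0.0852
finger_force: 0.0
```

Request:
arm_command(
  increments=[
    [-0.4,0.2,0,0,0,0,1],
    [-0.7375,0.4266,0,0,0,0,1],
    [-0.7375,0.4266,0.1,0,0,0,1],
    [-0.7375,0.4266,0.1,0,0,0,1],
    [-0.7375,0.4266,0.1,0,0,0,1],
    [-0.7375,0.4266,0.1,0,0,0,1],
    [-0.7375,0.4266,0.1,0,0,0,1],
    [-0.7375,0.4266,0.1,0,0,0,1],
    [-0.7375,0.4266,0.1,0,0,0,1],
    [-0.7375,0.4266,0.1,0,0,0,1],
    [-0.7375,0.4266,0.1,0,0,0,1],
    [-0.7375,0.4266,0.1,0,0,0,1],
    [-0.7375,0.4266,0.1,0,0,0,1],
    [-0.7375,0.4266,0.1,0,0,0,1],
    [-0.7375,0.4266,0.1,0,0,0,1],
    [-0.7375,0.4266,0.1,0,0,0,1],
    [-0.3375,0.2266,0.2,0,0,0,1],
    [0,0,0.3,0,0,0,1],
  ],
)

```text
clock: 4.78
eef_pos: [0.5919, 0.0458, 0.1546]
eef_rot: [-1.964, -2.452, -0.0]
ft_force: [-0.9, -0.5, -0.3]
width: 0.0851
finger_force: 0.0
```

```bash
python3 - <<'E'
from h import *
tool()
c=optics.read_camera("top"); w=cloud(c); q=st(w)*1000
c=optics.read_camera("side"); cv2.imwrite("pics/s2.png",cv2.resize(c["image"][100:270,170:340],None,fx=3.5,fy=3.5,interpolation=cv2.INTER_CUBIC))
E
```

```text
t 4.78 stand tcp mm [ -1.   55.4 154.6] yaw 12.62 zax [ 0.  0. -1.] F [-1.  -0.3 -0.3] w 0.0851 ff 0.0 q [0.08 0.43 0.07 1.21 0.   1.43]
```

View pics/s2.png

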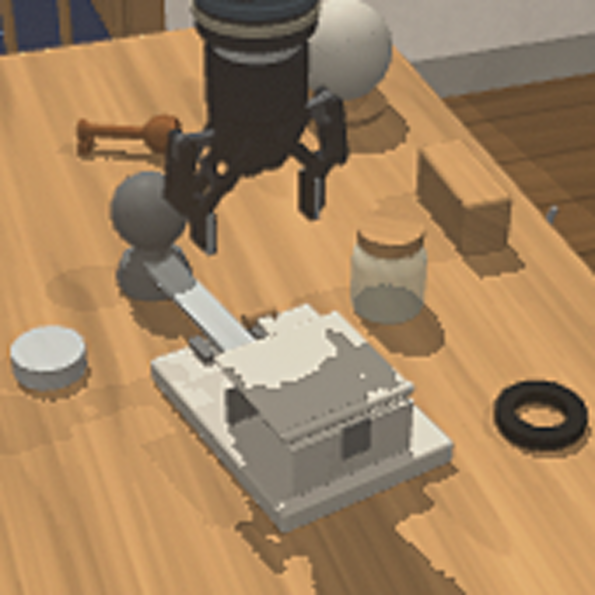

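The gripper is open above the peg (peg at about (258,320)) and clear of the jar and ball. Descending to pinch.

Request:
arm_command(
  increments=[
    [0.04,0.025,0.5,0,0,0,1],
    [0,0,0.7,0,0,0,1],
    [0,0,0.6,0,0,0,1],
    [0,0,0.39,0,0,0,1],
    [0,0,0,0,0,0,0],
    [0,0,0,0,0,0,0],
    [0,0,0,0,0,0,0],
    [0,0,0,0,0,0,0],
    [0,0,0,0,0,0,0],
    [0,0,0,0,0,0,0],
  ],
  squeeze=25,
)

```text
clock: 6.12
eef_pos: [0.5914, 0.0483, 0.0678]
eef_rot: [-1.964, -2.451, 0.002]
ft_force: [-7.0, -0.1, 1.1]
width: 0.0272
finger_force: 29.9
```

```bash
python3 - <<'E'
from h import *
tool()
c=optics.read_camera("side"); cv2.imwrite("pics/s3.png",cv2.resize(c["image"][120:260,190:330],None,fx=4,fy=4,interpolation=cv2.INTER_CUBIC))
E
```

```text
t 6.12 stand tcp mm [-0.9 57.9 67.8] yaw 12.59 zax [-0.002 -0.    -1.   ] F [-6.8  1.5  1.1] w 0.0272 ff 29.9 q [ 0.08  0.48 -0.07  1.02 -0.    1.43]
```

View pics/s3.png

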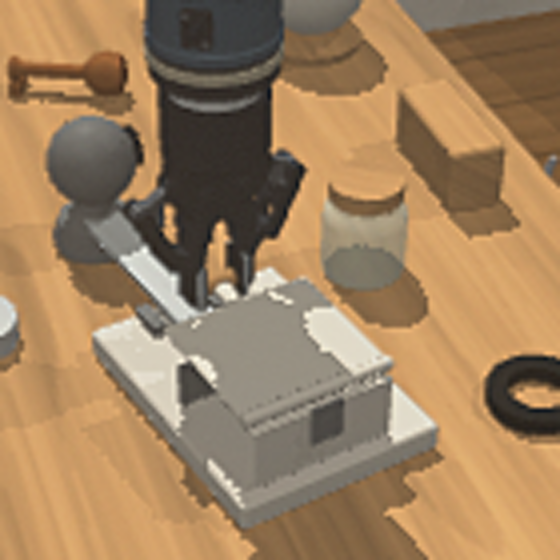

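```bash
python3 - <<'E'
import numpy as np
th=np.r_[.06,.09,np.arange(.15,1.82,.085),1.84,1.87,1.90,1.93,1.96,1.98,2.0,2.01]
y=131*np.cos(th);z=131*np.sin(th)
print(len(th)); print(", ".join(f"[{a:.3f}, 0, {-b:.3f}, 0, 0, 0, 0]" for a,b in zip(np.diff(y)/40,np.diff(z)/40)))
print(th.round(2))
E
```

```text
30
[-0.007, 0, -0.098, 0, 0, 0, 0], [-0.024, 0, -0.195, 0, 0, 0, 0], [-0.053, 0, -0.273, 0, 0, 0, 0], [-0.076, 0, -0.268, 0, 0, 0, 0], [-0.099, 0, -0.260, 0, 0, 0, 0], [-0.120, 0, -0.251, 0, 0, 0, 0], [-0.141, 0, -0.240, 0, 0, 0, 0], [-0.161, 0, -0.227, 0, 0, 0, 0], [-0.180, 0, -0.212, 0, 0, 0, 0], [-0.197, 0, -0.196, 0, 0, 0, 0], [-0.213, 0, -0.179, 0, 0, 0, 0], [-0.228, 0, -0.160, 0, 0, 0, 0], [-0.240, 0, -0.140, 0, 0, 0, 0], [-0.251, 0, -0.119, 0, 0, 0, 0], [-0.261, 0, -0.098, 0, 0, 0, 0], [-0.268, 0, -0.075, 0, 0, 0, 0], [-0.273, 0, -0.052, 0, 0, 0, 0], [-0.277, 0, -0.029, 0, 0, 0, 0], [-0.278, 0, -0.005, 0, 0, 0, 0], [-0.278, 0, 0.019, 0, 0, 0, 0], [-0.275, 0, 0.042, 0, 0, 0, 0], [-0.239, 0, 0.056, 0, 0, 0, 0], [-0.094, 0, 0.028, 0, 0, 0, 0], [-0.093, 0, 0.030, 0, 0, 0, 0], [-0.092, 0, 0.033, 0, 0, 0, 0], [-0.091, 0, 0.036, 0, 0, 0, 0], [-0.060, 0, 0.025, 0, 0, 0, 0], [-0.060, 0, 0.027, 0, 0, 0, 0], [-0.030, 0, 0.014, 0, 0, 0, 0]
[0.06 0.09 0.15 0.24 0.32 0.4  0.49 0.57 0.66 0.74 0.83 0.91 1.   1.08
 1.17 1.25 1.34 1.42 1.51 1.59 1.68 1.76 1.84 1.87 1.9  1.93 1.96 1.98
 2.   2.01]
```

Request:
arm_command(
  increments=[
    [-0.007,-0.03,-0.098,0,0,0,0],
    [-0.024,0,-0.195,0,0,0,0],
    [-0.053,0,-0.273,0,0,0,0],
    [-0.076,0,-0.268,0,0,0,0],
    [-0.099,0,-0.26,0,0,0,0],
    [-0.12,0,-0.251,0,0,0,0],
    [-0.141,0,-0.24,0,0,0,0],
    [-0.161,0,-0.227,0,0,0,0],
    [-0.18,0,-0.212,0,0,0,0],
    [-0.197,0,-0.196,0,0,0,0],
  ],
)

```text
clock: 7.42
eef_pos: [0.6005, 0.0065, 0.1571]
eef_rot: [1.964, 2.452, 0.001]
ft_force: [2.9, 2.2, -3.2]
width: 0.0275
finger_force: 29.1
```

```bash
python3 - <<'E'
from h import *
tool()
c=optics.read_camera("side"); cv2.imwrite("pics/s4.png",cv2.resize(c["image"][100:260,180:340],None,fx=3.5,fy=3.5,interpolation=cv2.INTER_CUBIC))
E
```

```text
t 7.42 stand tcp mm [ -1.2  15.1 157.1] yaw 12.59 zax [ 0.  0. -1.] F [ 3.3  1.5 -3.2] w 0.0275 ff 29.1 q [0.01 0.44 0.1  1.23 0.   1.36]
```

View pics/s4.png

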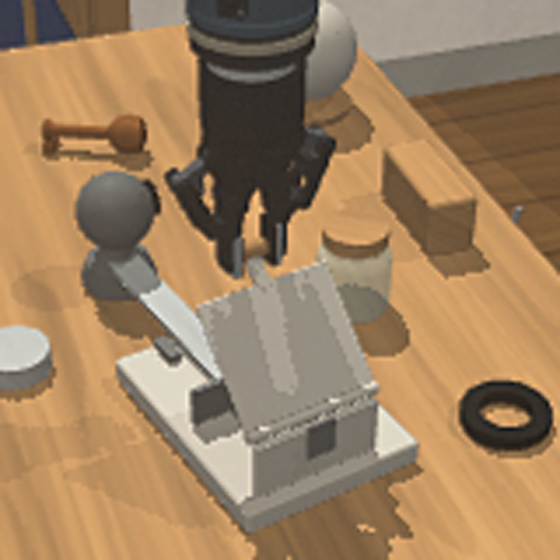

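The guard is lifting cleanly at about 0.8 rad with the peg held between the fingers. I'll continue along the arc.

Request:
arm_command(
  increments=[
    [-0.213,0,-0.179,0,0,0,0],
    [-0.228,0,-0.16,0,0,0,0],
    [-0.24,0,-0.14,0,0,0,0],
    [-0.251,0,-0.119,0,0,0,0],
    [-0.261,0,-0.098,0,0,0,0],
    [-0.268,0,-0.075,0,0,0,0],
    [-0.273,0,-0.052,0,0,0,0],
    [-0.277,0,-0.029,0,0,0,0],
    [-0.278,0,-0.005,0,0,0,0],
    [-0.278,0,0.019,0,0,0,0],
    [-0.275,0,0.042,0,0,0,0],
    [-0.239,0,0.056,0,0,0,0],
    [-0.094,0,0.028,0,0,0,0],
    [-0.093,0,0.03,0,0,0,0],
    [-0.092,0,0.033,0,0,0,0],
    [-0.091,0,0.036,0,0,0,0],
  ],
)

```text
clock: 9.48
eef_pos: [0.6312, -0.1288, 0.1821]
eef_rot: [1.963, 2.449, 0.001]
ft_force: [4.2, 0.2, 9.3]
width: 0.0274
finger_force: 27.2
```

```bash
python3 - <<'E'
from h import *
tool()
c=optics.read_camera("side"); cv2.imwrite("pics/s5.png",cv2.resize(c["image"][90:260,180:350],None,fx=3.5,fy=3.5,interpolation=cv2.INTER_CUBIC))
E
```

```text
t 9.47 stand tcp mm [  -1.  -123.6  182.1] yaw 12.57 zax [ 0.002 -0.001 -1.   ] F [ 4.2 -0.7  9.3] w 0.0274 ff 27.2 q [-0.2   0.53  0.3   1.34 -0.    1.15]
```

View pics/s5.png

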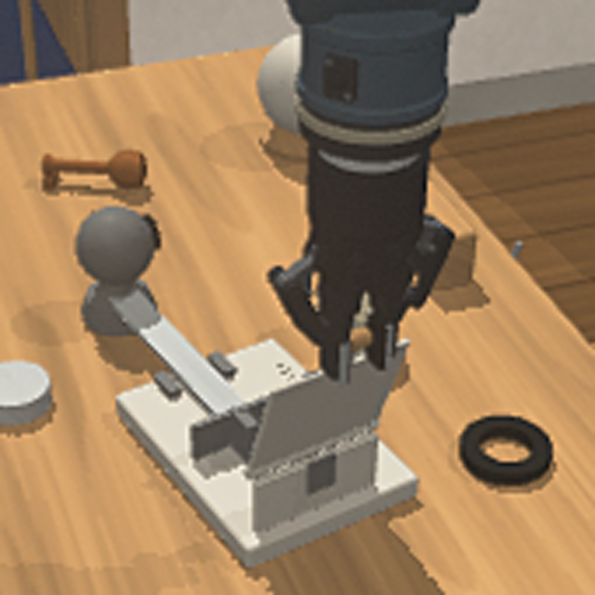

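The guard is past upright and its peg is held at about (358,335). Now a gentle push onto the stop.

Request:
arm_command(
  increments=[
    [-0.06,0,0,0,0,0,0],
    [-0.06,0,0,0,0,0,0],
    [-0.05,0,0,0,0,0,0],
    [-0.05,0,0,0,0,0,0],
    [0,0,0,0,0,0,0],
    [0,0,0,0,0,0,0],
  ],
)

```text
clock: 10.28
eef_pos: [0.6326, -0.1359, 0.1799]
eef_rot: [-1.963, -2.451, -0.001]
ft_force: [11.0, 7.9, -12.8]
width: 0.0275
finger_force: 25.9
```

```bash
cat >> h.py <<'E'
def guard():
    for n in("top","side"):
        c=optics.read_camera(n); q=st(cloud(c),O[n])*1000
        m=(abs(q[...,0])<56)&(q[...,2]>90)&(q[...,2]<175)&(abs(q[...,0])>28)&(q[...,1]>-135)&(q[...,1]<-50)
        p=q[m]; 
        if len(p)>20: v=np.median(p[:,1:],0)-0; a=np.polyfit(p[:,2],p[:,1],1); print(n,len(p),"guard angle", np.pi/2-np.arctan(a[0]))
E
python3 - <<'E'
from h import *
tool(); guard()
E
```

```text
t 10.28 stand tcp mm [  -1.2 -130.9  179.9] yaw 12.62 zax [-0.001  0.002 -1.   ] F [ 12.4   5.3 -12.8] w 0.0275 ff 25.9 q [-0.21  0.54  0.31  1.34  0.    1.14]
top 147 guard angle 1.9359372409673414
side 276 guard angle 1.939408331638119
```

Request:
arm_command(
  increments=[
    [-0.03,0,0.05,0,0,0,0],
    [-0.03,0.02,0.04,0,0,0,0],
    [-0.03,0,0.02,0,0,0,0],
    [0,0,0,0,0,0,0],
  ],
)

```text
clock: 10.88
eef_pos: [0.634, -0.1409, 0.1772]
eef_rot: [1.964, 2.45, -0.001]
ft_force: [2.0, -0.7, 5.5]
width: 0.0271
finger_force: 27.5
```

```bash
python3 - <<'E'
from h import *
tool(); guard()
E
```

```text
t 10.88 stand tcp mm [  -0.9 -136.   177.2] yaw 12.55 zax [ 0.001 -0.001 -1.   ] F [ 1.8 -1.1  5.5] w 0.0271 ff 27.5 q [-0.22  0.54  0.31  1.34 -0.    1.13]
top 160 guard angle 1.9894601021286344
side 244 guard angle 1.9802779675518696
```

Request:
arm_command(
  increments=[
    [-0.03,0,0.01,0,0,0,0],
    [-0.02,0,0.01,0,0,0,0],
    [0,0,0,0,0,0,0],
    [0,0,0,0,0,0,1],
    [0,0,0,0,0,0,1],
    [0,0,0,0,0,0,1],
    [0,0,-0.3,0,0,0,1],
    [0,0,-0.7,0,0,0,1],
    [0,0,-0.8,0,0,0,1],
    [0,0,-0.8,0,0,0,1],
    [0.2,0,-0.3,0,0,0,1],
  ],
)

```text
clock: 12.35
eef_pos: [0.633, -0.1341, 0.2942]
eef_rot: [1.964, 2.449, 0.002]
ft_force: [-0.2, 0.3, -0.7]
width: 0.0854
finger_force: 0.0
```

```bash
python3 - <<'E'
from h import *
tool(); guard()
out=[]
for n in("top","side"):
    c=optics.read_camera(n); q=st(cloud(c),O[n])*1000
    x0,y0,x1,y1=((200,145,300,230) if n=="top" else (200,160,310,260))
    out.append(cv2.resize(c["image"][y0:y1,x0:x1],(400,360),interpolation=cv2.INTER_CUBIC))
    for t in "leg_plate leg_grip lever_face leg_index mark".split(): print(n,t,[((st(d["location"],O[n])*1000).round(0),round(d["score"],2)) for d in optics.look_for(t,n)[:2]])
    for a,z0,z1,nm in ((56,50,66,"plate/grips"),):
        m=(q[...,2]>z0)&(q[...,2]<z1)&(abs(q[...,0])<62)&(q[...,1]>-66)&(q[...,1]<60); p=q[m]; 
        print(n,nm,len(p)); 
        if len(p):
            H,_,_=np.histogram2d(p[:,0],p[:,1],[np.arange(-60,64,6),np.arange(-66,66,4)]); print(H.astype(int))
    np.save(n+".npy",q)
cv2.imwrite("pics/m6.png",np.hstack(out))
E
```

```text
t 12.35 stand tcp mm [  -0.4 -129.2  294.2] yaw 12.55 zax [ 0.003 -0.001 -1.   ] F [-0.1  0.4 -0.7] w 0.0854 ff 0.0 q [-0.21  0.56  0.63  1.64 -0.    1.14]
top 163 guard angle 2.000159494395001
side 279 guard angle 1.9874229635582574
top leg_plate [(array([ -1., 165.,  32.]), 0.59), (array([-140.,  183.,   20.]), 0.38)]
top leg_grip [(array([  2., 164.,  28.]), 0.65)]
top lever_face [(array([19., -6., 53.]), 0.65), (array([ 29., -85., 105.]), 0.43)]
top leg_index [(array([  2., 163.,  27.]), 0.68)]
top mark [(array([175., -95.,  12.]), 0.56), (array([ -1., 164.,  31.]), 0.27)]
top plate/grips 172
[[0 0 0 0 0 0 0 0 0 0 0 0 0 0 0 0 0 0 0 1 0 0 0 0 0 0 0 0 0 0 0 0]
 [0 0 0 0 0 0 0 0 0 0 0 0 0 0 0 0 0 0 0 0 4 1 0 0 0 0 0 0 0 0 0 0]
 [0 0 0 0 0 0 0 0 0 0 0 0 0 0 0 0 0 0 0 2 2 0 0 0 0 0 0 0 0 0 0 0]
 [0 0 0 0 0 0 0 0 0 0 0 0 0 0 0 0 0 0 0 0 4 1 0 0 0 0 0 0 0 0 0 0]
 [0 0 0 0 0 0 0 0 0 0 0 0 0 0 0 0 0 0 0 2 2 0 0 0 0 0 0 0 0 0 0 0]
 [0 0 0 0 0 0 0 0 0 0 0 0 0 0 0 0 0 0 0 0 4 0 0 0 0 0 0 0 0 0 0 0]
 [0 0 0 0 0 0 0 0 0 0 0 0 0 1 1 1 2 1 1 3 2 0 0 0 0 0 0 0 0 0 0 0]
 [0 0 0 0 0 0 0 0 0 0 0 0 0
[... 1725 characters left out ...]
 0 1 5 0 0 0 0 0 0 0 0 0 0 0]
 [0 0 0 0 0 0 0 0 0 0 0 0 0 0 0 0 0 0 0 3 3 1 0 0 0 0 0 0 0 0 0 0]
 [0 0 0 0 0 0 0 0 0 0 0 0 0 0 0 0 0 0 0 2 2 1 0 0 0 0 0 0 0 0 0 0]
 [0 0 0 0 0 0 0 0 0 0 0 0 0 0 0 0 0 0 0 3 3 2 0 0 0 0 0 0 0 0 0 0]
 [0 0 0 0 0 0 0 0 0 0 0 0 0 0 0 0 0 0 0 4 2 0 0 0 0 0 0 0 0 0 0 0]
 [0 0 0 0 0 0 0 0 0 0 0 0 0 0 0 0 0 0 0 3 2 0 0 0 0 0 0 0 0 0 0 0]
 [0 0 0 0 0 0 0 0 0 0 0 0 0 0 0 0 0 0 0 5 2 1 0 0 0 0 0 0 0 0 0 0]
 [0 0 0 0 0 0 0 0 0 0 0 0 0 0 0 0 0 0 0 2 1 1 0 0 0 0 0 0 0 0 0 0]
 [0 0 0 0 0 0 0 0 0 0 0 0 0 0 0 0 0 0 0 2 2 0 0 0 0 0 0 0 0 0 0 0]
 [0 0 0 0 0 0 0 0 0 0 0 0 0 0 0 0 0 0 0 1 3 1 0 0 0 0 0 0 0 0 0 0]
 [0 0 0 0 0 0 0 0 0 0 0 0 0 0 0 0 0 0 0 0 0 0 0 0 0 0 0 0 0 0 0 0]]
```

View pics/m6.png

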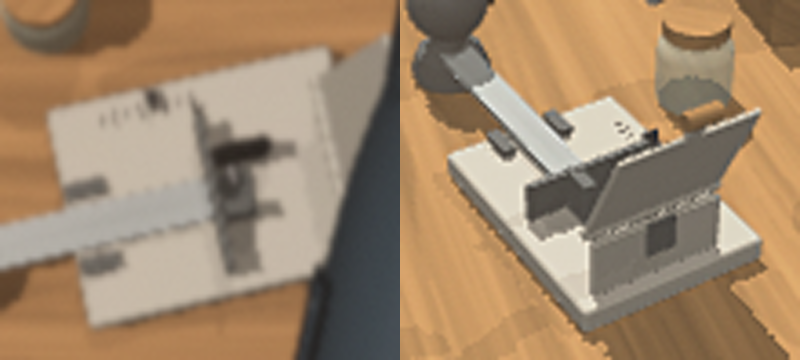

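The top view shows the plate at cols ~195-260 (left panel), with the dark open lever at about (243,150) and the mark at about (153,100). The guard rests open at about 2.0 rad. I still need the open fingertip height against the TCP, and sub-pixel y values for the plate and mark.

```bash
python3 - <<'E'
from h import *
q=np.load("side.npy"); m=(abs(q[...,0])<75)&(abs(q[...,1]+129)<30)&(q[...,2]>215); p=q[m]
for s in(-1,1):
    a=p[(np.sign(p[:,0])==s)]; a=a[a[:,2]<a[:,2].min()+12]; print("fingertip side",s,len(a),a.min(0).round(1),a.max(0).round(1))
c=optics.read_camera("top"); q=st(cloud(c),O["top"])*1000; b=c["image"].mean(2)
for lo,hi in((-56,-38),(38,54)):
    m=(q[...,0]>lo)&(q[...,0]<hi)&(q[...,2]>50)&(q[...,2]<66)&(abs(q[...,1])<40); print("plate top y",len(q[m]),np.mean(q[m],0).round(1))
# project stand points to compare brightness profiles at mark
def px(P):
    w=np.asarray(P)/1000@RS.T+O["top"]; k=np.c_[w,np.ones(len(w))]@c["camera_from_world"].T; return np.c_[c["cx"]+c["fx"]*k[:,0]/-k[:,2], c["cy"]-c["fy"]*k[:,1]/-k[:,2]].astype(np.float32)
for nm,x,z,ys in(("mark top",78,38,range(30,64,2)),("pointer",66.5,35,range(-4,34,2)),("plate",-48,58,range(-4,34,2))):
    acc=0
    for dx in(-4,-2,0,2,4) if nm!="pointer" else(-1,0,1):
        u=px([[x+dx,y,z] for y in ys]); acc=acc+cv2.remap(b.astype(np.float32),u[:,0],u[:,1],cv2.INTER_LINEAR).ravel()
    print(nm,list(zip(ys,(acc/(3 if nm=="pointer" else 5)).round().astype(int).tolist())))
E
```

```text
fingertip side -1 22 [ -55.7 -140.8  302.2] [ -42.9 -124.3  313.7]
fingertip side 1 33 [  41.9 -140.8  303.1] [  54.6 -119.8  314.9]
plate top y 15 [-47.   15.5  57. ]
plate top y 11 [46.8 15.6 57.6]
mark top [(30, 176), (32, 172), (34, 162), (36, 146), (38, 128), (40, 113), (42, 97), (44, 86), (46, 88), (48, 105), (50, 130), (52, 154), (54, 166), (56, 169), (58, 173), (60, 175), (62, 176)]
pointer [(-4, 183), (-2, 183), (0, 183), (2, 183), (4, 181), (6, 179), (8, 174), (10, 166), (12, 157), (14, 140), (16, 135), (18, 150), (20, 166), (22, 176), (24, 174), (26, 170), (28, 170), (30, 175), (32, 169)]
plate [(-4, 122), (-2, 112), (0, 109), (2, 106), (4, 106), (6, 106), (8, 105), (10, 104), (12, 102), (14, 102), (16, 104), (18, 115), (20, 135), (22, 156), (24, 167), (26, 172), (28, 175), (30, 179), (32, 182)]
```

Request:
arm_command(
  increments=[
    [0.4,0.16,0,0,0,0,0.87],
    [0.6,0,0,0,0,0,0.87],
    [0.7,0,0,0,0,0,0.87],
    [0.7,0,0.2,0,0,0,0.87],
    [0.5,0,0.5,0,0,0,0.87],
    [0.03,0,0.8,0,0,0,0.87],
    [0,0,0.8,0,0,0,0.87],
    [0,0,0.8,0,0,0,0.87],
    [0,0,0.8,0,0,0,0.87],
    [0,0,0.6,0,0,0,0.87],
    [0,0,0.3,0,0,0,0.87],
    [0,0,0,0,0,0,0.87],
  ],
  squeeze=40,
)

```text
clock: 14.6
eef_pos: [0.613, -0.0176, 0.0996]
eef_rot: [-1.964, -2.451, 0.001]
ft_force: [0.5, -0.3, 0.9]
width: 0.0743
finger_force: 0.0
```

```bash
python3 - <<'E'
from h import *
tool()
out=[]
for n in("top","side"):
    c=optics.read_camera(n)
    x0,y0,x1,y1=((200,145,300,230) if n=="top" else (200,150,310,250))
    out.append(cv2.resize(c["image"][y0:y1,x0:x1],(400,360),interpolation=cv2.INTER_CUBIC))
cv2.imwrite("pics/m7.png",np.hstack(out))
E
```

```text
t 14.6 stand tcp mm [  5.7 -11.2  99.6] yaw 12.6 zax [-0.001  0.    -1.   ] F [ 0.4 -0.4  0.9] w 0.0743 ff 0.0 q [-0.03  0.5   0.04  1.11  0.    1.32]
```

View pics/m7.png

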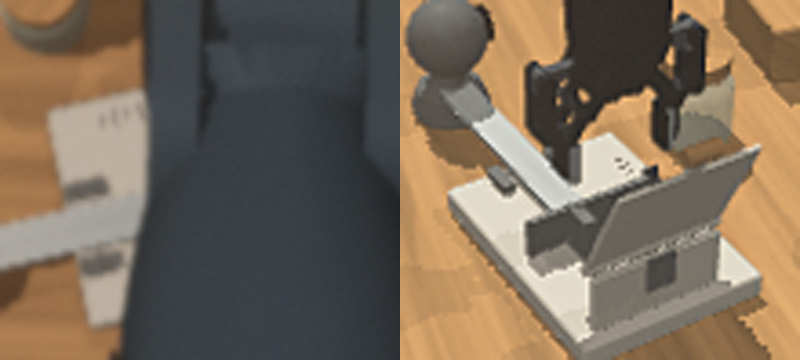

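The fingers are above the lever and grip, and the guard is open. The arm now hides the pointer from the top camera, so I'll track leg travel by TCP displacement and the ball. Descending.

Request:
arm_command(
  increments=[
    [0,0,0.6,0,0,0,0.87],
    [0,0,0.6,0,0,0,0.87],
    [0,0,0.4,0,0,0,0.87],
    [0,0,0.24,0,0,0,0.87],
    [0,0,0,0,0,0,0.87],
  ],
)

```text
clock: 15.32
eef_pos: [0.6132, -0.0181, 0.0262]
eef_rot: [-1.964, -2.451, 0.0]
ft_force: [0.6, 0.3, 0.8]
width: 0.0743
finger_force: 0.0
```

```bash
cat >> h.py <<'E'
def ball():
    for n in("top","side"):
        c=optics.read_camera(n); q=st(cloud(c),O[n])*1000
        m=(q[...,2]>55)&(q[...,2]<125)&(abs(q[...,0])<45)&(q[...,1]>205)&(q[...,1]<345)
        p=q[m]; A=np.c_[2*p,np.ones(len(p))]; s=np.linalg.lstsq(A,(p**2).sum(1),rcond=None)[0]; print(n,"ball",len(p),s[:3].round(1), np.sqrt(s[3]+s[:3]@s[:3]).round(1))
E
python3 - <<'E'
from h import *
tool(); ball()
E
```

```text
t 15.32 stand tcp mm [  5.8 -11.7  26.2] yaw 12.59 zax [-0.  0. -1.] F [0.7 0.2 0.8] w 0.0743 ff 0.0 q [-0.03  0.55 -0.07  0.95  0.    1.32]
top ball 517 [-2.000e-01  2.521e+02  7.880e+01] 35.1
side ball 418 [  0.  253.3  78.1] 35.6
```

Request:
arm_command(
  increments=[
    [0.15,0,0,0,0,0,0.87],
    [0.15,0,0,0,0,0,0.87],
    [0.12,0,0,0,0,0,0.87],
    [0.12,0,0,0,0,0,0.87],
    [0.12,0,0,0,0,0,0.87],
    [0.12,0,0,0,0,0,0.87],
    [0,0,0,0,0,0,0.87],
  ],
)

```text
clock: 16.3
eef_pos: [0.6065, 0.0127, 0.0263]
eef_rot: [1.964, 2.452, 0.0]
ft_force: [0.6, -3.0, 2.8]
width: 0.0742
finger_force: 1.8
```

```bash
python3 - <<'E'
from h import *
tool(); ball()
E
```

```text
t 16.3 stand tcp mm [ 6.  19.9 26.3] yaw 12.61 zax [ 0.  0. -1.] F [-0.  -3.1  2.8] w 0.0742 ff 1.8 q [ 0.02  0.54 -0.09  0.94  0.    1.37]
top ball 518 [ -0.5 269.8  78.7] 34.9
side ball 408 [ -0.  271.3  77.7] 35.9
```

Request:
arm_command(
  increments=[
    [0.1,0,0,0,0,0,0.87],
    [0.1,0,0,0,0,0,0.87],
    [0.1,0,0,0,0,0,0.87],
    [0,0,0,0,0,0,0.87],
  ],
)

```text
clock: 16.9
eef_pos: [0.6038, 0.0244, 0.0262]
eef_rot: [-1.964, -2.452, -0.0]
ft_force: [1.6, -4.4, 1.8]
width: 0.0742
finger_force: 2.1
```

```bash
python3 - <<'E'
from h import *
tool(); ball(); guard()
out=[]
for n in("top","side"):
    c=optics.read_camera(n)
    x0,y0,x1,y1=((210,150,260,195) if n=="top" else (240,165,295,215))
    out.append(cv2.resize(c["image"][y0:y1,x0:x1],(400,360),interpolation=cv2.INTER_CUBIC))
cv2.imwrite("pics/m8.png",np.hstack(out))
E
```

```text
t 16.9 stand tcp mm [ 5.9 31.9 26.2] yaw 12.61 zax [-0.  0. -1.] F [ 0.6 -4.6  1.8] w 0.0742 ff 2.1 q [ 0.04  0.54 -0.1   0.94  0.    1.39]
top ball 517 [ -0.4 281.6  79.1] 34.8
side ball 402 [ -0.5 282.8  78.1] 35.3
top 365 guard angle 2.0046259431698497
side 279 guard angle 1.9883444232544325
```

View pics/m8.png

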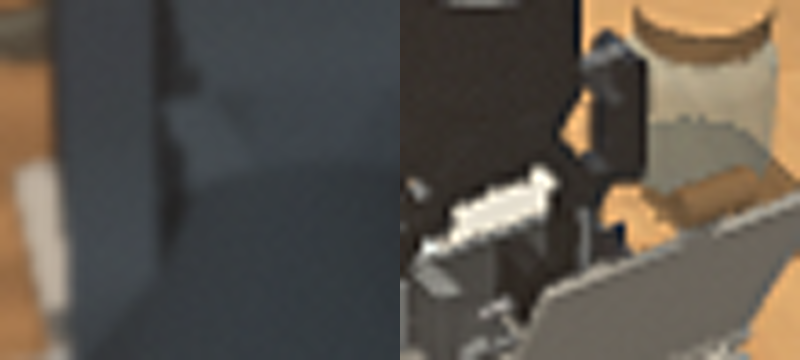

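```bash
python3 - <<'E'
from h import *
q=np.load("top.npy")
m=(q[...,0]>68)&(q[...,0]<88)&(q[...,1]>36)&(q[...,1]<58)&(q[...,2]>29); print(q[m].round(1).tolist(), q[m].mean(0))
m=(q[...,0]>63)&(q[...,0]<70)&(q[...,1]>0)&(q[...,1]<30)&(q[...,2]>25.5); print(q[m].round(1).tolist())
m=(abs(q[...,0])>36)&(abs(q[...,0])<54)&(q[...,1]>0)&(q[...,1]<30)&(q[...,2]>45); print(len(q[m]),q[m].mean(0))
import cv2
im=cv2.imread("pics/top0.png").mean(2); print(im[162:174,230:248].astype(int))
E
```

```text
[[85.6, 44.7, 31.9], [82.0, 45.5, 34.8], [78.0, 46.2, 39.8], [75.8, 46.8, 36.2], [72.5, 47.5, 37.9], [71.1, 44.7, 41.6], [69.3, 54.5, 30.1]] [76.34082073 47.11490106 36.048819  ]
[[69.1, 8.4, 27.1], [66.2, 15.3, 33.4], [66.6, 24.4, 25.7], [63.8, 15.8, 30.2]]
28 [ 0.45395828 15.81279213 56.70550291]
[[ 96  96  95  97  97  96  96  97  96  96  96  97  96  95  97  98 102 101]
 [ 94  94  95  94  95  93  95  95  94  94  96  98 100  99 102 110 119 121]
 [ 92  92  94  93  92  92  93  96  96  97 104 113 120 122 125 131 137 138]
 [ 90  93  95  98  97  93  91  93  98 108 120 131 136 139 140 143 144 142]
 [ 96 103 110 119 118 109  89  77  80  98 113 133 143 144 143 145 142 133]
 [121 127 133 137 136 126  90  61  59  78  96 124 140 141 136 140 137 123]
 [140 141 144 143 141 131  97  61  54  71  86 108 133 138 128 136 135 118]
 [144 143 144 140 129 128 109  76  60  75  83  96 127 137 125 133 133 119]
 [141 135 139 138 123 126 119  93  77  87  92  95 126 138 133 137 138 133]
 [137 126 135 140 128 119 122 117 108 119 119 111 131 143 141 141 144 142]
 [138 128 136 144 136 120 126 131 132 138 139 135 139 142 140 143 143 143]
 [141 139 141 146 142 134 136 137 141 144 144 144 145 144 138 141 144 144]]
```

Pointer-to-mark travel is about 30.1 mm from depth, and the leg is at about 29.6 mm by ball and TCP. I'll nudge 0.4 mm, centre on the shut-pinch line (x=0), pause, then close gradually.

Request:
arm_command(
  increments=[
    [0.01,-0.05,0,0,0,0,0.87],
    [0,-0.05,0,0,0,0,0.87],
    [0,-0.05,0,0,0,0,0.87],
    [0,0,0,0,0,0,0.87],
    [0,0,0,0,0,0,0.87],
    [0,0,0,0,0,0,0.87],
  ],
)

```text
clock: 17.95
eef_pos: [0.598, 0.023, 0.0261]
eef_rot: [1.965, 2.451, 0.0]
ft_force: [2.4, -4.1, 0.8]
width: 0.0743
finger_force: 2.4
```

```bash
python3 - <<'E'
from h import *
tool(); ball()
E
```

```text
t 17.95 stand tcp mm [-0.  31.8 26.1] yaw 12.58 zax [ 0. -0. -1.] F [ 1.5 -4.5  0.8] w 0.0743 ff 2.4 q [ 0.04  0.53 -0.12  0.93 -0.    1.39]
top ball 520 [ -0.4 281.9  78.4] 35.2
side ball 407 [ -0.4 282.5  78.3] 35.2
```

Request:
arm_command(
  increments=[
    [0.01,0,0,0,0,0,0.8],
    [0,0,0,0,0,0,0.75],
    [0,0,0,0,0,0,0.7],
    [0,0,0,0,0,0,0.65],
    [0,0,0,0,0,0,0.6],
    [0,0,0,0,0,0,0.55],
    [0,0,0,0,0,0,0.5],
    [0,0,0,0,0,0,0.4],
    [0,0,0,0,0,0,0.2],
    [0,0,0,0,0,0,0],
    [0,0,0,0,0,0,0],
    [0,0,0,0,0,0,0],
  ],
  squeeze=35,
)

```text
clock: 19.55
eef_pos: [0.5967, 0.0232, 0.0264]
eef_rot: [-1.964, -2.451, 0.002]
ft_force: [-9.4, -6.5, 15.2]
width: 0.0393
finger_force: 37.9
```

```bash
python3 - <<'E'
from h import *
tool(); ball(); guard()
E
```

```text
t 19.55 stand tcp mm [-1.2 32.3 26.4] yaw 12.58 zax [-0.002 -0.001 -1.   ] F [-10.6  -4.3  15.2] w 0.0393 ff 37.9 q [ 0.04  0.52 -0.12  0.93 -0.    1.39]
top ball 520 [ -0.3 282.3  78.4] 35.2
side ball 403 [ -0.7 282.7  78.5] 35.1
top 366 guard angle 2.0071615837024663
side 277 guard angle 1.9903817969080404
```

Request:
arm_command(
  increments=[
    [0,-0.02,-0.01,0,0,0,0],
    [0,-0.01,-0.01,0,0,0,0],
    [0,0,0,0,0,0,0],
    [0,0,0,0,0,0,0],
  ],
)

```text
clock: 20.25
eef_pos: [0.5967, 0.0233, 0.0266]
eef_rot: [-1.964, -2.451, 0.0]
ft_force: [3.0, -4.8, -3.7]
width: 0.0391
finger_force: 40.3
```

```bash
python3 - <<'E'
from h import *
tool(); ball(); tool()
E
```

```text
t 20.25 stand tcp mm [-1.2 32.3 26.6] yaw 12.59 zax [-0.  0. -1.] F [ 1.9 -5.3 -3.7] w 0.0391 ff 40.3 q [ 0.04  0.52 -0.12  0.93  0.    1.39]
top ball 523 [ -0.4 282.6  78.9] 34.9
side ball 406 [ -0.6 283.1  78.3] 35.3
t 20.35 stand tcp mm [-1.3 32.3 26.6] yaw 12.59 zax [-0.  0. -1.] F [ 1.6 -4.  -3.2] w 0.0394 ff 40.4 q [ 0.04  0.52 -0.12  0.93  0.    1.39]
```

The grip is balanced and steady: travel is about 30 mm, width about 39-40 mm (lever shut), and the guard is open. Handing in.

```bash
python3 -c "
from station import r
print(r.finish_job())"
```

```text
the job is handed in; nothing more can be done
None
```

The job is handed in and no verdict came back. At hand-in the guard measured about 2.0 rad open, and the leg was about 30 mm out. That is on its mark by measurement, since the arm hid the pointer from the cameras at the end. The cam lever was pinched shut against the leg grip (width about 39 mm, about 40 N).

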